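# Open the fume extractor's damper fully and start it

### The job

Get the desktop fume extractor ready for varnishing: push its red damper lever from the closed end, through the half-open click, all the way to the fully open stop nearest the green button; only then press the green start button right down and let it go. Only push and press: do not pinch the lever, and do not move or pick up the oil stick and eraser lying on the extractor or the yellow paint tube on the table.

Things in the scene. Friction and masses are not known exactly. Their poses are not given: they have to be found in the camera images.
- extractor: Desktop fume extractor, a grey box fixed to the table, 200 mm (its x) by 260 mm (its y), top face 60 mm above its origin; origin at the centre of its underside, z up. The lever slides on the top along the extractor's +y, on the line x = -40 mm. A steel duct spigot (76 mm across, 36 mm high) stands on the top at x = 56, y = -82 mm.
- lever (a joint): Travel of the red damper lever in m: 0 closed, 0.030 half-open click, 0.060 fully open stop. Grows along the extractor's +y, towards the green button. A weighted detent holds it in each place: a push of 4 to 9 N takes it over a ridge half-way to the next (0.015, 0.045); past the ridge it needs less or draws itself on. It stays where it is left.
- lever_face (a point): Centre of the lever's push face, the black rubber face that looks to the extractor's -y; moves with the lever, axes parallel to the extractor's. The face is 74 mm along x and 22 mm high. This point is 78 mm above the table, 18 mm above the extractor's top face. The lever is pushed here, along +y.
- lever_back (a point): Centre of the like rubber face on the lever's other (+y) side, 16 mm from the push face. Between them is the red paddle, upright, 80 mm along x, from 66 to 96 mm above the table. Fingers that press on both rubber faces at once are pinching the lever.
- start (a joint): Travel of the green start button in m: 0 released, 0.006 fully down; it springs back; fully down takes 5 N.
- start_top (a point): Centre of the top of the round green start button (30 mm across), on the extractor's top near its +y end; z up, press straight down.
- oil_stick: Dark paint-crusted oil stick, 21 x 79 x 21 mm, lying loose on the extractor's top beyond the lever; origin at the centre of its underside, long along its y. To be left alone.
- eraser: Pink eraser block, 24 x 46 x 13 mm, lying loose on the extractor's top beyond the button; origin at the centre of its underside. To be left alone.
- yellow_tube: Yellow paint tube, 35 x 102 x 23 mm, lying loose on the table along the near (-x) side of the extractor; origin at the centre of its underside. To be left alone.

How it is judged (in metres and radians):
On the way, in this order (a step that is already met when the one before it is completed fails the run):
1. the lever is at the fully open stop (value of joint lever above 0.056 m), for 0.2 s.
2. the start button is pressed down with the lever fully open (value of joint start above 0.0045 m and value of joint lever above 0.056 m), for 0.1 s.
At the end, for the whole second after the job is handed in: The lever rests at its fully open stop (joint above 0.056 m), the start button was pressed after that and is up again (under 0.002 m), and the oil stick, eraser and yellow tube lie within 20 mm of where they were (value of joint lever above 0.056 m and value of joint start below 0.002 m and distance of each of oil_stick, eraser, yellow_tube from where it was at the start of the episode below 0.02 m); the robot touches nothing.
It fails at once if the start button is pressed before the lever is fully open (value of joint start above 0.003 m and value of joint lever below 0.054 m).
It fails at once if the lever is pinched: fingers press on both its rubber faces at once (contact force between the fingers and lever_push_face above 2 N and contact force between the fingers and lever_back_face above 2 N).
It fails at once if the oil stick, the eraser or the yellow tube is moved more than 20 mm or picked up (not (distance of each of oil_stick, eraser, yellow_tube from where it was at the start of the episode below 0.02 m)).
It also fails if it takes over 48 s, if anything falls off the work surface, if the arm or the gripper's body presses on something with over 40 N, if the wrist force passes 120 N, or if a joint passes its speed limit or range.

### The arm

A 6-joint arm with a two-finger parallel gripper is mounted at the origin on the work surface; the furniture and walls round the work are solid. World frame = base frame: x ahead of the robot, y to its left, z up, the work surface at z = 0. Lengths are in mm, angles in rad, forces in N, time in s.
With the tool pointing down it reaches from about 325 to 875 mm from the base axis. Payload 4.4 kg.
Tool frame: the origin (TCP) lies on the centre line of the jaws, within the pads' length; the fingertips stand ahead of it and the grasp point (between the pads) lies 6 mm ahead of it (ctrl.tcp_to_tips is the z of the fingertips in the tool frame, in mm); z points along the fingers, y is the line along which they close (so a half turn about z gives the same grasp; the last joint's range is limited). The gripper opens to 85 mm and grips with 20 to 120 N. Pads are 22 mm wide; open, the fingers measure 114 mm over their backs; the gripper's body (76 mm by 85 mm) begins 54 mm behind the grasp point. The pads swing forward as they close: fully open they stand 13 mm farther back than shut.
Start: joints at [-1.417, 0.207, 1.542, -0, 1.393, -0.15], TCP at [172.546, -548.503, 256.282] pointing down, gripper open.
Joint ranges: [-2.73, 2.73], [-0.86, 2.22], [0.23, 2.46], [-1.11, 4.25], [0.08, 2.63], [-2.82, 2.82]. Speed limits (rad/s): [2.79, 2.79, 3.14, 3.14, 3.14, 3.14].

### API

Orientations are given as a 3x3 rotation matrix whose columns are the frame's x, y, z axes.
In Python, from plant import ctrl, sensors, optics gives the robot as it stands. Calls block until the motion is done:
- ctrl.move_ptp(position, orientation): joint-space move of the TCP to a pose.
- ctrl.move_l(position, rot=None, vel=150, threshold=None): straight line of the TCP; rot=None keeps the orientation; vel is the mean speed in mm/s. With threshold (N) it stops when the force on the tool has changed by that much, and returns True; else False.
- ctrl.set_joints(angles): joint-space move.
- ctrl.gripper_to(opening, force=None): finger opening in mm; force is the grip in N (None keeps the last); returns when the fingers have stopped.
- ctrl.hold(seconds).
- ctrl.solve_ik(position, orientation): joint angles nearest the present ones, or None.
- sensors.read_state(): the state.
- optics.grab_frame(name): name is "scene" or "side" or "wrist"; returns (picture, depth): 420x560x3 uint8, red, green, blue; 420x560 float32, mm along the optical axis (not along the pixel's ray), 0 where there is no reading.
- optics.camera_params(name): a dict with "mtx" (3x3 intrinsics, pixels), "R" (3x3) and "t" (3): a world point X has camera coordinates R X + t; the wrist camera has in their place "T_tool_cam" (4x4, takes a point from camera to tool coordinates, whose origin is the TCP and whose axes are the flange's). Camera axes: x right, y down, z forward; pixel columns grow to the right and rows downward; lengths in mm; the calibration is good to about 2 mm. A picture is of the moment at which its call begins: read the wrist's pose just before it. camera_params takes no time and is no camera call.
A pose or a line that the arm cannot do raises ctrl.MotionError and nothing moves.
- ctrl.finish_job(): hands the job in; it is judged then, once.
The state is a dict: "t": time; "q": joint angles; "qvel": joint speeds; "tau": joint torques, N m; "eef_pos": TCP position; "eef_rot": TCP orientation; "force": force on the tool from outside, world axes, zero at the start; "wrist_torque": the same for the moment, N m; "grip_width": finger opening in mm; "grasp_force": force on a finger pad.
Only numpy, scipy, OpenCV 4.12 (cv2) and the standard library are available. Lean on these libraries where they do the work, as an engineer would, in place of code of your own. Each camera call takes 0.05 s, during which the arm holds its last target. There are 200 camera calls.

## Working session

There is one attempt and no reset: what is moved stays moved. The work goes in short steps, each a Python script; the robot and the scene stay as the last script left them, time stands still between calls to the robot, and variables do not carry over. Pictures are saved under pics/ and viewed, at most 10 in all, crops included, and the job is handed in when it is done.

```bash
mkdir -p pics; ls
python3 - <<'E'
from plant import ctrl,sensors,optics
import cv2,numpy as np
for n in("scene","side"):
    p,d=optics.grab_frame(n); np.savez(f"pics/{n}.npz",p=p,d=d)
    cv2.imwrite(f"pics/{n}0.png",p[:,:,::-1])
    print(n,optics.camera_params(n))
s=sensors.read_state();print(s['t'],s['eef_rot'],s['grip_width'],ctrl.tcp_to_tips)
E
```

```text
pics
scene {'mtx': array([[506.11508985,   0.        , 281.93100472],
       [  0.        , 506.11508985, 211.474578  ],
       [  0.        ,   0.        ,   1.        ]]), 'R': array([[ 0.5447696 , -0.83839697, -0.01779353],
       [-0.44609151, -0.27176151, -0.85272976],
       [ 0.71009045,  0.47247879, -0.52204918]]), 't': array([-299.6412391 ,  299.28782357,  570.14141735])}
side {'mtx': array([[462.77343292,   0.        , 276.68410184],
       [  0.        , 462.77343292, 214.17401454],
       [  0.        ,   0.        ,   1.        ]]), 'R': array([[ 0.99929003, -0.03652664,  0.0092321 ],
       [-0.01321733, -0.56935424, -0.82198604],
       [ 0.03528073,  0.82128044, -0.5694328 ]]), 't': array([-522.5033803 ,   42.9776173 ,  933.75887849])}
0.1 [[ 9.53907746e-01  3.00099821e-01 -3.30775186e-04]
 [ 3.00099842e-01 -9.53905510e-01  2.08881596e-03]
 [ 3.11325023e-04 -2.09180330e-03 -9.99997764e-01]] 85.29834413150138 25.0
```

View pics/scene0.png

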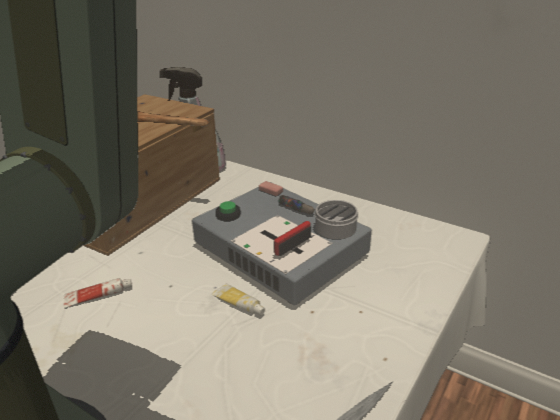

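View pics/side0.png

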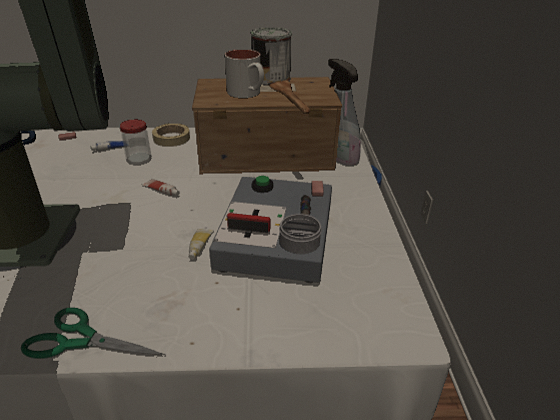

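The scene view shows the button at (228,210), the lever at (293,237), the spigot at (336,218) and the tube at (240,298). The side view shows the button at (263,184), the lever at (248,222), with its black face towards the camera, and the tube at (200,243). Next I measure these using depth and colour.

```bash
cat > h.py <<'E'
import numpy as np,cv2
from plant import ctrl,sensors,optics
def pts(n,p=None,d=None):
    c=optics.camera_params(n)
    v,u=np.mgrid[:420,:560]
    cam=np.stack([u,v,np.ones_like(u)],-1)@np.linalg.inv(c['mtx']).T*d[...,None]
    return (cam-c['t'])@c['R']
def colours(p):
    h=cv2.cvtColor(p,cv2.COLOR_RGB2HSV).astype(int);H,S,V=h[...,0],h[...,1],h[...,2]
    return dict(green=(H>50)&(H<80)&(S>120),red=((H<6)|(H>174))&(S>140))
E
python3 - <<'E'
from h import *
for n in("scene","side"):
    z=np.load(f"pics/{n}.npz");p,d=z['p'],z['d'];X=pts(n,d=d)
    x0,x1,y0,y1=(185,375,180,310) if n=="scene" else (205,340,170,290)
    box=np.zeros(d.shape,bool);box[y0:y1,x0:x1]=1;box&=d>0
    top=box&(abs(X[...,2]-60)<5)
    r=cv2.minAreaRect(X[top][:,:2].astype(np.float32));print(n,"top",r,cv2.boxPoints(r).round(1).tolist(),np.median(X[top][:,2]))
    for k,m in colours(p).items():
        m=m&box&(X[...,2]>62);P=X[m]
        print(k,m.sum(),P.mean(0).round(1),np.percentile(P,[3,50,97],axis=0).round(1).tolist())
        if k=="red":
            t=P[P[:,2]>90];r=cv2.minAreaRect(t[:,:2].astype(np.float32));print(" red top",len(t),r)
E
```

```text
scene top ((517.4873046875, -16.238235473632812), (261.4447937011719, 200.8636932373047), 78.68024444580078) [[393.3999938964844, -124.69999694824219], [590.2999877929688, -164.10000610351562], [641.5999755859375, 92.19999694824219], [444.70001220703125, 131.6999969482422]] 61.08700813104356
green 6 [479.7  67.   79.3] [[437.0, 3.0, 65.0], [488.6, 82.9, 82.4], [497.1, 87.7, 83.7]]
red 168 [463.4 -78.1  95.9] [[428.9, -87.2, 93.4], [462.7, -78.2, 96.1], [498.4, -69.0, 98.0]]
 red top 168 ((463.3929748535156, -77.62298583984375), (8.841621398925781, 76.9057388305664), 78.47283172607422)
side top ((520.2059936523438, -19.53509521484375), (261.9038391113281, 199.547607421875), 78.48348236083984) [[396.29998779296875, -127.9000015258789], [591.7999877929688, -167.8000030517578], [644.0999755859375, 88.9000015258789], [448.6000061035156, 128.6999969482422]] 60.0778284158222
green 88 [495.1  71.7  80.7] [[482.9, 61.3, 73.0], [494.2, 73.3, 81.6], [507.7, 87.8, 83.3]]
red 245 [470.9 -81.8  92.9] [[433.2, -90.5, 78.2], [471.1, -82.2, 94.4], [505.0, -71.7, 96.7]]
 red top 214 ((467.86834716796875, -79.47797393798828), (12.885505676269531, 77.00186920166016), 79.58907318115234)
```

```bash
cat >> h.py <<'E'
C=np.array([518.8,-17.9]);a=np.deg2rad(-11.4)
ex=np.array([np.cos(a),np.sin(a),0]);ey=np.array([-np.sin(a),np.cos(a),0])
R=np.column_stack([ey,ex,[0,0,-1]])
def W(x,y,z): return np.array([*C,0])+x*ex+y*ey+[0,0,z]
def L(X): X=np.asarray(X)-[*C,0]; return np.stack([X@ex,X@ey,X[...,2]],-1)
E
python3 - <<'E'
from h import *
for n in("scene","side"):
    z=np.load(f"pics/{n}.npz");p,d=z['p'],z['d'];q=p.astype(int)
    m=(q[...,1]>q[...,0]*1.5)&(q[...,1]>q[...,2]*1.3)&(q[...,1]>60)
    x0,x1,y0,y1=(210,245,195,225) if n=="scene" else (245,282,170,200)
    b=np.zeros(d.shape,bool);b[y0:y1,x0:x1]=1;m&=b&(d>0)
    P=L(pts(n,d=d)[m]);print(n,m.sum(),np.percentile(P,[2,50,98],axis=0).round(1).tolist())
    T=P[P[:,2]>np.percentile(P[:,2],50)-2];print(cv2.minEnclosingCircle(T[:,:2].astype(np.float32)))
ctrl.gripper_to(0,30);print(ctrl.tcp_to_tips)
ctrl.move_ptp(W(-40,-108,200),R)
tips=ctrl.tcp_to_tips
print("hit",ctrl.move_l(W(-40,-108,70+tips),vel=100,threshold=8))
s=sensors.read_state();print(s['t'],L(s['eef_pos']),s['force'],s['grip_width'])
p,d=optics.grab_frame("side");cv2.imwrite("pics/side1.png",cv2.resize(p[140:300,150:400],None,fx=3,fy=3)[:,:,::-1])
E
```

```text
scene 111 [[-59.1, 76.1, 76.9], [-47.5, 86.0, 82.6], [-34.3, 99.8, 84.6]]
((-46.90319061279297, 88.10856628417969), 13.349370956420898)
side 74 [[-54.8, 73.8, 79.7], [-42.2, 86.1, 81.7], [-30.6, 99.5, 83.6]]
((-43.021644592285156, 87.34571838378906), 14.538622856140137)
25.0
hit False
3.9583 [ -39.29874462 -108.16021053   95.67104801] [ 0.13094124  0.02488137 -0.66403898] 0.01800236854068572
```

View pics/side1.png

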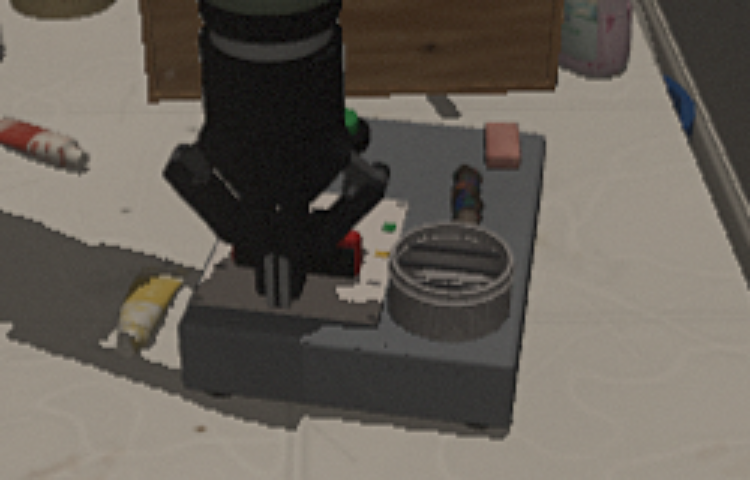

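The closed fingers stand in front of the lever's black face at about (280,275) in the crop, clear of the spigot. Now I push.

Run:
```python
from h import *
z=95
def go(y,th,v):
    h=ctrl.move_l(W(-40,y,z),vel=v,threshold=th);s=sensors.read_state()
    print(h,round(s['t'],2),L(s['eef_pos']).round(1),(s['force']@np.c_[ex,ey]).round(1));return h,L(s['eef_pos'])[1]
h,y0=go(-70,2.5,25)
for k in range(1,16):
    h,y=go(y0+5*k,16,40)
    if h: break
ctrl.hold(.3);s=sensors.read_state();print(L(s['eef_pos']).round(1),(s['force']@np.c_[ex,ey]).round(1),"travel",y-y0)
```

```text
True 4.9 [-40.1 -87.4  94.8] [ 0.  -1.2]
False 5.18 [-40.1 -82.6  94.8] [ 1.2 -2.2]
False 5.46 [-40.2 -77.1  94.9] [ 0.4 -0.8]
False 5.73 [-40.2 -71.8  95. ] [-0.3  0.4]
False 6.01 [-40.  -66.9  95. ] [0.8 0.4]
False 6.28 [-40.  -62.1  95. ] [-0.3  0.5]
False 6.56 [-39.9 -57.5  95. ] [ 0.7 -0.9]
False 6.83 [-39.9 -52.6  95. ] [ 1. -3.]
False 7.11 [-39.9 -47.1  95.1] [ 0.4 -0.5]
False 7.38 [-40.3 -41.8  94.9] [-0.3 -0.1]
False 7.66 [-40.2 -36.9  94.9] [-0.4  0.2]
False 7.93 [-40.1 -32.1  94.9] [0.7 0.1]
False 8.21 [-39.9 -28.1  95. ] [ 0.7 -5.6]
True 8.42 [-40.  -28.   94.9] [ 0.2 -2.3]
[-40.4 -28.1  94.5] [-0.  -0.4] travel 59.407973129785915
```

Run:
```python
from h import *
ctrl.move_l(W(-40,-48,95),vel=60)
ctrl.move_l(W(-40,-60,200),vel=150)
ctrl.move_l(W(-40,-140,260),vel=150)
for n in("scene","side"):
    p,d=optics.grab_frame(n);X=L(pts(n,d=d))
    b=(abs(X[...,0]+40)<60)&(abs(X[...,1])<130)&(X[...,2]>62)&(X[...,2]<110)
    m=colours(p)['red']&b&(X[...,2]>90);print(n,"lever",m.sum(),X[m].mean(0).round(1))
    q=p.astype(int);m=(q[...,1]>q[...,0]*1.5)&(q[...,1]>q[...,2]*1.3)&(q[...,1]>60)&b&(d>0)&(X[...,1]>60)
    print("button",m.sum(),np.percentile(X[m],[3,50,97],axis=0).round(1).tolist() if m.sum() else 0)
    (x,y,w,h)=(170,160,220,160) if n=="scene" else (180,150,200,150)
    cv2.imwrite(f"pics/{n}2.png",cv2.resize(p[y:y+h,x:x+w],None,fx=3,fy=3)[:,:,::-1])
print(sensors.read_state()['t'])
```

```text
scene lever 164 [-43.5 -10.1  95.5]
button 109 [[-59.0, 76.0, 78.8], [-48.5, 86.2, 82.9], [-35.5, 99.7, 84.5]]
side lever 194 [-37.6 -12.3  94.2]
button 75 [[-54.3, 75.0, 79.9], [-42.9, 85.5, 81.9], [-30.9, 97.6, 83.5]]
10.975
```

View pics/scene2.png

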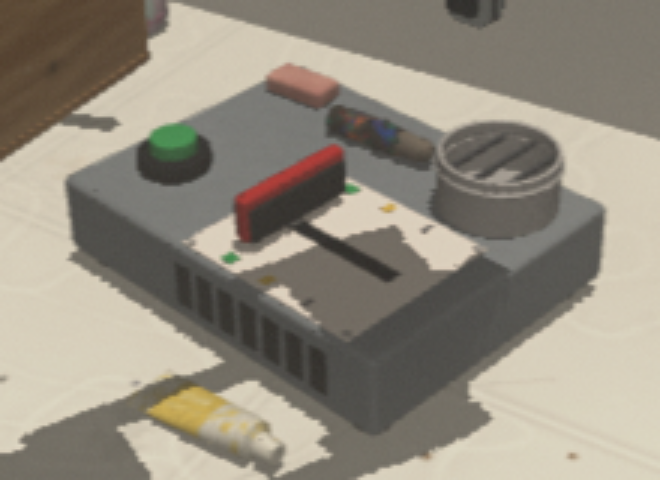

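The lever (crop, 290,195) is at the far end of its slot. Oil stick, eraser and tube are undisturbed. Now I press the button at about (-44.5, 87).

Run:
```python
from h import *
B=(-44,87)
ctrl.move_l(W(-42,-20,230),vel=200)
ctrl.move_l(W(*B,150),vel=200)
ctrl.move_l(W(*B,113),vel=100);ctrl.hold(.2)
def st(k):
    s=sensors.read_state();print(k,round(s['t'],2),L(s['eef_pos']).round(2),s['force'].round(1))
st("above")
for z in np.arange(111,93,-1.5):
    h=ctrl.move_l(W(*B,z),vel=15,threshold=14);st(h)
    if h or sensors.read_state()['force'][2]>12: break
ctrl.hold(.5);st("held")
ctrl.move_l(W(*B,150),vel=60);st("up")
ctrl.move_l(W(-42,-20,230),vel=200)
ctrl.move_l(W(-40,-140,260),vel=200)
for n in("scene","side"):
    p,d=optics.grab_frame(n);X=L(pts(n,d=d))
    b=(abs(X[...,0]+40)<60)&(abs(X[...,1])<130)&(X[...,2]>62)&(X[...,2]<110)
    m=colours(p)['red']&b&(X[...,2]>90);print(n,"lever",m.sum(),X[m].mean(0).round(1))
    q=p.astype(int);m=(q[...,1]>q[...,0]*1.5)&(q[...,1]>q[...,2]*1.3)&(q[...,1]>60)&b&(d>0)&(X[...,1]>60)
    print("button",m.sum(),np.percentile(X[m],[3,50,97],axis=0).round(1).tolist() if m.sum() else 0)
st("end")
```

```text
above 13.28 [-43.2   87.08 113.94] [ 0.2 -0.8  0.1]
False 13.56 [-44.06  87.03 111.01] [ 0.1 -0.4 -0.2]
False 13.81 [-44.16  86.99 109.32] [ 0.4 -0.5 -0.8]
False 14.06 [-44.13  86.99 107.84] [ 0.3 -0.4 -0.2]
False 14.31 [-43.74  87.08 106.72] [-0.6 -0.8  1.5]
False 14.56 [-43.71  87.05 105.21] [1.3 0.8 2.2]
False 14.81 [-43.69  87.06 103.69] [-0.5 -0.3  3.4]
False 15.06 [-43.73  87.05 102.19] [-0.6 -0.5  4.7]
False 15.31 [-43.68  87.09 101.06] [-1.7  0.6  7.9]
False 15.56 [-43.57  87.11 100.88] [-4.   0.7 15.9]
held 16.06 [-43.56  87.1  100.89] [-4.7 -0.  15.4]
up 17.06 [-44.39  86.93 149.58] [0.4 0.2 1.3]
scene lever 167 [-42.8 -10.2  95.5]
button 111 [[-58.2, 76.0, 77.9], [-47.8, 86.3, 82.6], [-33.8, 99.6, 84.1]]
side lever 194 [-37.3 -12.3  94.1]
button 73 [[-54.2, 74.6, 80.1], [-42.8, 85.3, 82.0], [-30.7, 99.0, 83.8]]
end 18.74 [ -40.48 -138.64  259.16] [0.3 0.2 0.6]
```

The button bottomed out with about 6 mm of travel and sprang back, and the lever is unmoved.

```bash
python3 -c "
from plant import ctrl
print(ctrl.finish_job())"
```

```text
the job is handed in; nothing more can be done
None
```

The damper lever is pushed to its fully open stop (about 59 mm of travel), then the green button was pressed right down and sprang back; the oil stick, eraser and tube were not touched, and the job is handed in (no verdict was returned).

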